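# Open the incense jar on the TV stand

### The arm

A 6-joint arm with a two-finger parallel gripper is mounted at the origin on the work surface. World frame = base frame: x ahead of the robot, y to its left, z up, the work surface at z = 0. Lengths are in mm, angles in rad, forces in N, time in s.
With the tool pointing down it reaches from about 300 to 775 mm from the base axis. Payload 14.6 kg.
Tool frame: the origin (TCP) lies on the front face of the gripper's body, between the roots of the fingers; the fingertips stand 97 mm ahead of it and the grasp point (between the pads) lies 78 mm ahead of it; z points along the fingers, y is the line along which they close (so a half turn about z gives the same grasp; the last joint's range is limited). The gripper opens to 94 mm and grips with 3 to 60 N. Pads are 16 mm wide; open, the fingers measure 119 mm over their backs; the gripper's body (75 mm by 177 mm) begins 78 mm behind the grasp point.
Start: joints at [-1.309, 0.3, 1.521, -0, 1.321, -0.067], TCP at [177.592, -520.53, 302.646] pointing down, gripper open.
Joint ranges: [-3.03, 3.03], [-0.79, 2.21], [0.23, 2.52], [-1.04, 4.18], [0, 3.07], [-2.55, 2.55]. Speed limits (rad/s): [2.22, 2.22, 2.57, 3.14, 3.14, 3.14].

### API

Orientations are given as [roll, pitch, yaw] about the fixed x, y, z axes, in that order (R = Rz(yaw) Ry(pitch) Rx(roll)).
In Python, from cell import * gives the robot as it stands.
- The arm moves only by the tool carry_out, never from a script. Its arguments are lists of equal length, an entry for each row: "slide": the shift along the world's x, y, z scaled (see below), a list of three; "dr": the turn, a rotation vector about the world's x, y, z scaled (see below), a list of three; "gripper": the opening in per cent of the stroke, from 0 (shut) to 100 (fully open). A call has 1 to 10 rows; each row is the pose to reach, as a shift and turn from the pose commanded when the call began, turning the shorter way round; what a row does not reach only later rows make up. The controller multiplies each number of a shift by 0.25 m and each number of a turn by 360 degrees. A row lasts 1/12 s, in which the tool goes at most 41.7 mm and 7.16 degrees, less where a joint would pass 70% of its speed; a pose out of reach is approached as far as the arm can. A call with a number of a shift or a turn outside -1 to 1 is refused whole. A call with a gripper value outside its range is refused whole. The fingers move at their own pace and stop on an object; "newtons" is the grip in N (left out, the last holds). Time passes only in rows, so rows that repeat a pose let the fingers close. It gives the time, the measured TCP pose, the force, the opening and the grip force at its end, in the units of the state.
- read_state(): the state, without advancing time (a new reading comes with each control period).
- camera(name): name is "scene" or "top"; returns the picture (420x560x3 uint8, red, green, blue); there is no depth.
- camera_model(name): a dict with "vfov" (degrees; the focal length in pixels is half the picture's height over the tangent of half this angle, whatever the lens; pixels are square), "cx", "cy" (the principal point, pixels), "R" (3x3) and "t" (3): a world point X has camera coordinates R X + t. Camera axes: x right, y down, z forward; pixel columns grow to the right and rows downward; lengths in mm; the calibration is good to about 2 mm. A picture is of the moment at which its call begins. camera_model takes no time and is no camera call.
- sign_off(): hands the job in; it is judged then, once.
The state is a dict: "clock": time; "joints": joint angles; "qd": joint speeds; "effort": joint torques, N m; "eef_pos": TCP position; "eef_rot": TCP orientation; "wrist_force": force on the tool from outside, world axes, zero at the start; "moment": the same for the moment, N m; "finger_gap": finger opening in mm; "finger_force": force on a finger pad.
Only numpy, scipy, OpenCV 4.12 (cv2) and the standard library are available. Lean on these libraries where they do the work, as an engineer would, in place of code of your own. Each camera call takes 0.05 s, during which the arm holds its last target. There are 200 camera calls.

### The job

Open the squat, broad incense jar: unscrew its round oak lid counterclockwise until the thread lets go and lift it straight off. Set the lid down, right side up, in the empty front tray of the three oak tiers, and let go. Leave the tall slim jar shut and where it stands.

Things in the scene. Friction and masses are not known exactly. Their poses are not given: they have to be found in the camera images.
- lid_center (a point): Screw lid of the squat jar, loose, oak, 90 g. Point: middle of its head, the part to grip: an upright cylinder 54 mm across, 26 mm high. A plug 26 mm across hangs 20 mm below the head in the neck (foot 33 mm below this point), with thread lugs on its +-x sides. Locked until turned 50 to 70 degrees counterclockwise from above; then free to lift, up to a stop at 125. Turns easily, need not rise.
- jar_rim (a point): Rim centre of the squat white ceramic jar, 85 mm above the stand, z up. Body 76 mm across to 48 mm high, sloping in to a neck 48 mm across from 58 mm up to the rim, so there is room for fingertips beside the neck. Fixed to the stand with putty. The lid's head rests on the rim, the lid's x axis at first 13 to 27 degrees counterclockwise of this x axis.
- front_tray (a point): Middle of the floor of the front, lowest of three stepped oak trays (fixed), empty; the floor is 6 mm above the stand, 168 mm (x) by 228 mm (y) inside, walls rising 26 mm above it. The second tray rises behind (+x) from 95 mm on, to 71 mm above this floor. z up. The lid standing on its plug here has its point 33 mm above this floor.
- tall_jar_center (a point): Tall slim white jar with the same kind of oak lid, a bystander, loose, 550 g: 60 mm across, 150 mm high with its lid; this point is at its middle, half-way up.
There are look-alikes about, which are no part of the job. What is shaped like the part that bears jar_rim but blue or pink is not meant. What is shaped like the part that bears lid_center but red is not meant.

How it is judged:
By the outcome, as a careful person would: the job done as asked, in the order asked, and still so for the second after the job is handed in, with the robot touching nothing.
It also fails if it takes over 45 s, if anything falls off the work surface, if the arm or the gripper's body presses on something with over 40 N, if the wrist force passes 120 N, or if a joint passes its speed limit or range.

## Working session

There is one attempt and no reset: what is moved stays moved. The work goes in short steps, Python scripts to look and compute and a tool call to move; the robot and the scene stay as the last step left them, time stands still between calls to the robot, and variables do not carry over. Pictures are saved under pics/ and viewed, at most 10 in all, crops included, and the job is handed in when it is done.

Besides the shell and the picture viewer there is one more tool, called after "Emit:" by a JSON object that holds its "fn" and its "kwargs", one argument or row to a line. carry_out: Moves the arm, as the interface text tells. Its arguments: {"type":"object","properties":{"slide":{"type":"array","items":{"type":"array","items":{"type":"number","minimum":-1,"maximum":1}}},"dr":{"type":"array","items":{"type":"array","items":{"type":"number","minimum":-1,"maximum":1}}},"gripper":{"type":"array","items":{"type":"number"}},"newtons":{"type":"number"}},"required":["slide","dr","gripper"]}

```bash
mkdir -p pics; python3 - <<'E'
from cell import *
import cv2
for n in("scene","top"):
    cv2.imwrite(f"pics/{n}0.png",camera(n)[:,:,::-1]); print(n,camera_model(n))
print(read_state())
E
```

```text
scene {'vfov': 57.557243047952014, 'cx': 282.95646885079907, 'cy': 211.20436950435555, 'R': array([[-0.52368596,  0.85176319, -0.01588988],
       [ 0.64368792,  0.38340012, -0.66232183],
       [-0.55804917, -0.35707677, -0.74905094]]), 't': array([ 360.04717276, -302.22190065, 1171.61094363])}
top {'vfov': 46.0626883272444, 'cx': 283.3174647577078, 'cy': 221.67553080027776, 'R': array([[-0.01485872, -0.99959028,  0.02446403],
       [-0.99241662,  0.01175754, -0.12235606],
       [ 0.12201829, -0.02609656, -0.99218471]]), 't': array([ -38.87190668,  610.92704163, 1076.83052312])}
{'clock': 0.1, 'joints': array([-1.30859691e+00,  3.00393985e-01,  1.52151362e+00,  9.12921745e-06,
        1.32070010e+00, -6.66366520e-02]), 'qd': array([ 4.95063814e-04,  1.37606599e-04, -1.83249918e-03, -2.26467963e-04,
       -6.37578729e-04, -7.92590125e-05]), 'effort': array([ 3.01022170e-03, -5.32645476e+01, -3.53283727e+01,  7.10361474e-02,
        2.34803266e-02, -8.75016326e-05]), 'eef_pos': array([ 177.56244878, -520.40663174,  302.15711905]), 'eef_rot': array([-3.14058044e+00, -7.64127767e-05,  3.28833770e-01]), 'wrist_force': array([-0.55176785,  0.01638473, -0.99857392]), 'moment': array([ 0.04062505,  0.03857946, -0.04472869]), 'finger_force': 0.0, 'finger_gap': 94.02262474227508}
```

View pics/scene0.png

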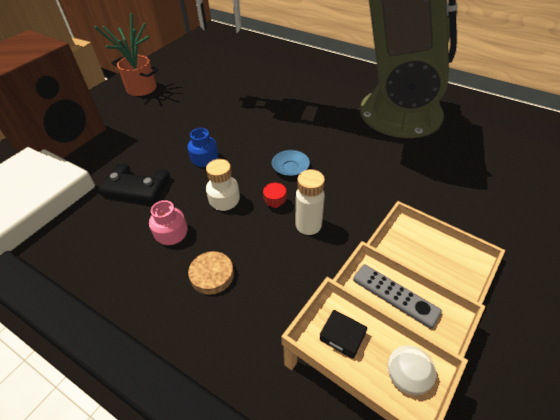

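View pics/top0.png

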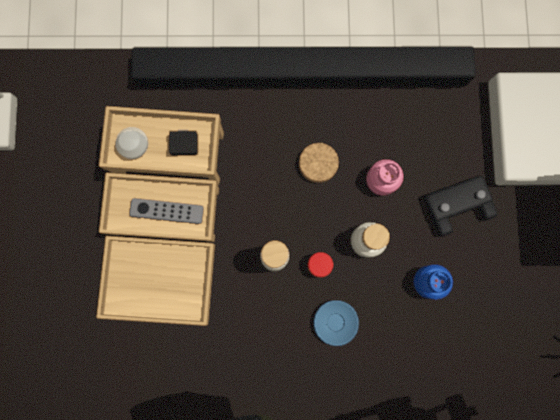

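Candidates for the squat jar: white (scene 222,190 / top 370,240), pink (168,222 / 386,178) and blue (203,148 / 433,282). For the lid: oak on the white squat jar (scene 219,172), oak on the tall jar (310,182), and loose red (275,195). The white squat jar with its oak lid fits the description; pink, blue and red are excluded, and the tall slim jar is the bystander. The empty front tray is at top (155,283). I'll confirm in one crop.

```bash
cat > h.py <<'E'
from cell import *
import cv2, numpy as np
from scipy.optimize import least_squares
def proj(n,X):
    m=camera_model(n); f=210/np.tan(np.radians(m["vfov"]/2)); c=np.atleast_2d(X)@m["R"].T+m["t"]
    return np.c_[m["cx"]+f*c[:,0]/c[:,2], m["cy"]+f*c[:,1]/c[:,2]]
def onplane(n,uv,z):
    m=camera_model(n); f=210/np.tan(np.radians(m["vfov"]/2)); uv=np.atleast_2d(uv)
    d=np.c_[(uv[:,0]-m["cx"])/f,(uv[:,1]-m["cy"])/f,np.ones(len(uv))]@m["R"]; o=-m["R"].T@m["t"]
    return o+d*((z-o[2])/d[:,2])[:,None]
E
python3 - <<'E'
from h import *
s=cv2.imread("pics/scene0.png");t=cv2.imread("pics/top0.png")
a=cv2.resize(s[150:220,190:255],None,fx=6,fy=6,interpolation=2)
b=cv2.resize(t[210:280,340:405],None,fx=6,fy=6,interpolation=2)
cv2.imwrite("pics/crop1.png",np.hstack([a,b]))
for n in("scene","top"): print(-camera_model(n)["R"].T@camera_model(n)["t"])
print("lid top plane z=111", onplane("top",[376,236],111),onplane("scene",[219,168],111))
print("tall z=150", onplane("top",[275,254],150),onplane("scene",[311,180],150))
print("tray z=32 outer corners", onplane("top",[[106,237],[214,241],[207,324],[98,319]],32))
E
```

```text
[1036.90475068  227.55203666  683.14921921]
[ 474.32354937  -17.9374006  1144.11637127]
lid top plane z=111 [[ 568.60617994 -240.2743017   111.        ]] [[ 574.11891096 -234.98029803  111.        ]]
tall z=150 [[531.27947367 -26.37866073 150.        ]] [[539.87450938 -22.03031226 150.        ]]
tray z=32 outer corners [[581.20564138 350.73037202  32.        ]
 [569.12635685 109.49415728  32.        ]
 [385.83937493 124.46123855  32.        ]
 [400.64795356 362.95882118  32.        ]]
```

View pics/crop1.png

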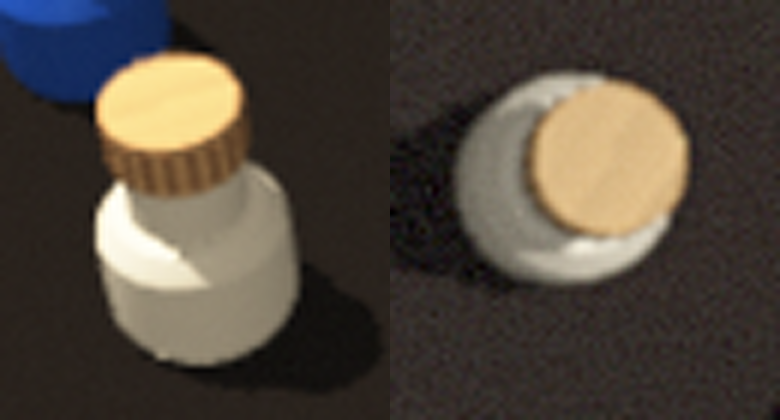

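The crop confirms it: a white squat jar with an oak lid. The lid centre is at scene (~218,170), top (~376.3,236.7). Next I'll refine the pose with cylinder silhouettes in both views.

```bash
cat >> h.py <<'E'
def cyl(n,c,r,h):
    a=np.linspace(0,2*np.pi,60); P=np.vstack([np.c_[c[0]+r*np.cos(a),c[1]+r*np.sin(a),np.full(60,c[2]+s)] for s in(-h/2,h/2)])
    return cv2.convexHull(proj(n,P).astype(np.float32))
def stats(hull):
    m=cv2.moments(hull); return np.array([m["m10"]/m["m00"],m["m01"]/m["m00"]]),m["m00"]
def wood(img,seed):
    hsv=cv2.cvtColor(img,cv2.COLOR_BGR2HSV); m=((hsv[...,1]>85)&(hsv[...,2]>55)&(hsv[...,0]<28)).astype(np.uint8)
    _,l,st,ce=cv2.connectedComponentsWithStats(m,connectivity=4); k=l[seed[1],seed[0]]; return ce[k],st[k]
def fit(o,x0,r,h):
    g=least_squares(lambda p:np.r_[[stats(cyl(n,p,r,h))[0]-o[n] for n in o]].ravel(),x0); return g.x,g.fun
E
python3 - <<'E'
from h import *
I={n:cv2.imread(f"pics/{n}0.png") for n in("scene","top")}
for nm,sd,x0 in(("lid",{"scene":(219,168),"top":(376,236)},[570,-238,98]),("tall",{"scene":(311,182),"top":(275,254)},[535,-24,137])):
    o={}
    for n in sd:
        c,st=wood(I[n],sd[n]); o[n]=c; print(nm,n,c,st)
    x,f=fit(o,x0,27,26); print(x,f)
    for n in sd: print(n,stats(cyl(n,x,27,26))[1],cv2.boundingRect(cyl(n,x,27,26)))
# tray rim quads
t=I["top"];hsv=cv2.cvtColor(t,cv2.COLOR_BGR2HSV);m=((hsv[...,1]>70)&(hsv[...,2]>70)).astype(np.uint8)[:,:235];m[:239]=0
c=max(cv2.findContours(m,0,1)[0],key=cv2.contourArea);q=cv2.boxPoints(cv2.minAreaRect(c));print(q,onplane("top",q,32))
q2=cv2.approxPolyDP(c,6,True)[:,0];print(q2)
print(proj("top",onplane("top",[368,242],0)), "jar body base check",proj("top",[[569,-238,48],[569,-238,0]]),proj("scene",[[569,-238,48],[569,-238,0]]))
E
```

```text
lid scene [218.7159309 170.3512476] [206 158  26  25 521]
lid top [375.9787234  236.12234043] [362 223  28  26 564]
[ 569.47696634 -242.56428371   96.96075587] [-0.27841432 -0.00342993 -0.12236747  0.02683123]
scene 508.1195472483523 (205, 158, 27, 25)
top 566.8878038176335 (361, 222, 29, 28)
tall scene [310.628125  182.3359375] [297 169  28  28 640]
tall top [274.2704918  253.18032787] [260 240  29  28 610]
[533.97422485 -24.28293521 137.36053775] [ 0.58726576  0.10048136 -0.35320563 -0.30281156]
scene 629.2757349652238 (297, 168, 28, 29)
top 573.4603601351846 (260, 239, 28, 28)
[[ 95.56329 318.6599 ]
 [101.27161 231.608  ]
 [215.45276 239.09528]
 [209.74445 326.1472 ]] [[401.47102339 368.28377685  32.        ]
 [593.48382512 361.59485494  32.        ]
 [573.38559792 106.2432672   32.        ]
 [381.08832928 118.41673862  32.        ]]
[[104 240]
 [ 97 318]
 [207 325]
 [214 239]]
[[368. 242.]] jar body base check [[369.04921711 238.47338826]
 [365.00310033 240.29658451]] [[223.09035596 186.22532332]
 [225.69300658 200.12512273]]
```

Emit:
{"fn": "carry_out", "kwargs": {
  "slide": [
    [0.8, 0.56, 0],
    [0.8, 0.56, 0],
    [0.8, 0.56, 0],
    [0.8, 0.56, 0],
    [0.8, 0.56, 0],
    [0.8, 0.56, 0],
    [0.8, 0.56, 0],
    [0.8, 0.56, 0]
  ],
  "dr": [
    [0, 0, 0],
    [0, 0, 0],
    [0, 0, 0],
    [0, 0, 0],
    [0, 0, 0],
    [0, 0, 0],
    [0, 0, 0],
    [0, 0, 0]
  ],
  "gripper": [100, 100, 100, 100, 100, 100, 100, 100],
  "newtons": 20
}}

```text
clock: 0.77
eef_pos: [378.6, -379.5, 302.3]
eef_rot: [-3.141, 0.0, 0.332]
wrist_force: [-0.3, -1.2, 0.7]
finger_gap: 94.0
finger_force: 0.0
```

Emit:
{"fn": "carry_out", "kwargs": {
  "slide": [
    [0.768, 0.554, 0],
    [0.768, 0.554, 0],
    [0.768, 0.554, 0],
    [0.768, 0.554, 0],
    [0.768, 0.554, 0],
    [0.768, 0.554, 0],
    [0.768, 0.554, 0],
    [0.768, 0.554, 0],
    [0.768, 0.554, 0]
  ],
  "dr": [
    [0, 0, 0],
    [0, 0, 0],
    [0, 0, 0],
    [0, 0, 0],
    [0, 0, 0],
    [0, 0, 0],
    [0, 0, 0],
    [0, 0, 0],
    [0, 0, 0]
  ],
  "gripper": [100, 100, 100, 100, 100, 100, 100, 100, 100]
}}

```text
clock: 1.52
eef_pos: [568.7, -243.3, 302.3]
eef_rot: [-3.141, 0.001, 0.328]
wrist_force: [-0.1, 0.3, 0.1]
finger_gap: 94.3
finger_force: 0.0
```

Emit:
{"fn": "carry_out", "kwargs": {
  "slide": [
    [0, 0, -0.1],
    [0, 0, -0.2],
    [0, 0, -0.3],
    [0, 0, -0.4],
    [0, 0, -0.45],
    [0, 0, -0.5],
    [0, 0, -0.5],
    [0, 0, -0.5]
  ],
  "dr": [
    [0, 0, 0],
    [0, 0, 0],
    [0, 0, 0],
    [0, 0, 0],
    [0, 0, 0],
    [0, 0, 0],
    [0, 0, 0],
    [0, 0, 0]
  ],
  "gripper": [100, 100, 100, 100, 100, 100, 100, 100]
}}

```text
clock: 2.18
eef_pos: [569.5, -242.6, 178.3]
eef_rot: [3.141, -0.0, 0.328]
wrist_force: [-0.2, 0.1, 1.0]
finger_gap: 94.1
finger_force: 0.0
```

```bash
python3 - <<'E'
from h import *
s=camera("scene")[:,:,::-1];t=camera("top")[:,:,::-1]
a=cv2.resize(s[110:230,160:280],None,fx=3.3,fy=3.3,interpolation=2);b=cv2.resize(t[180:300,310:430],None,fx=3.3,fy=3.3,interpolation=2)
cv2.imwrite("pics/pre.png",np.hstack([a,b]));st=read_state();print(st["eef_pos"],st["wrist_force"])
E
```

```text
[ 569.92013345 -242.47478334  179.17929666] [-0.01850598 -0.30556318  0.56918682]
```

View pics/pre.png

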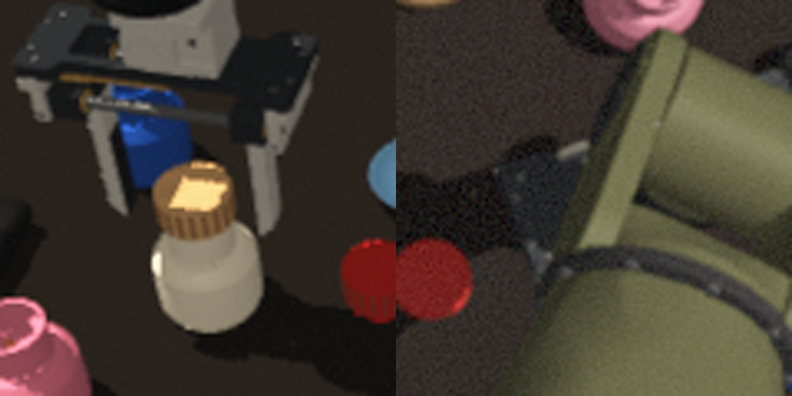

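The fingers straddle the oak lid: tips at crop (120,210) and (265,230), lid between them at (195,200). Closing.

Emit:
{"fn": "carry_out", "kwargs": {
  "slide": [
    [0, 0, 0],
    [0, 0, 0],
    [0, 0, 0],
    [0, 0, 0],
    [0, 0, 0],
    [0, 0, 0],
    [0, 0, 0],
    [0, 0, 0],
    [0, 0, 0],
    [0, 0, 0]
  ],
  "dr": [
    [0, 0, 0],
    [0, 0, 0],
    [0, 0, 0],
    [0, 0, 0],
    [0, 0, 0],
    [0, 0, 0],
    [0, 0, 0],
    [0, 0, 0],
    [0, 0, 0],
    [0, 0, 0]
  ],
  "gripper": [70, 60, 50, 50, 50, 50, 50, 50, 50, 50],
  "newtons": 20
}}

```text
clock: 3.12
eef_pos: [569.6, -242.0, 177.7]
eef_rot: [-3.142, 0.0, 0.329]
wrist_force: [0.1, 1.4, 1.5]
finger_gap: 53.9
finger_force: 20.0
```

Emit:
{"fn": "carry_out", "kwargs": {
  "slide": [
    [0, 0, 0],
    [0, 0, 0],
    [0, 0, 0],
    [0, 0, 0],
    [0, 0, 0],
    [0, 0, 0],
    [0, 0, 0],
    [0, 0, 0],
    [0, 0, 0],
    [0, 0, 0]
  ],
  "dr": [
    [0, 0, 0.012],
    [0, 0, 0.024],
    [0, 0, 0.036],
    [0, 0, 0.048],
    [0, 0, 0.06],
    [0, 0, 0.072],
    [0, 0, 0.084],
    [0, 0, 0.096],
    [0, 0, 0.108],
    [0, 0, 0.12]
  ],
  "gripper": [50, 50, 50, 50, 50, 50, 50, 50, 50, 50]
}}

```text
clock: 3.95
eef_pos: [569.6, -242.0, 177.7]
eef_rot: [3.141, 0.0, 1.087]
wrist_force: [0.2, 0.3, 1.2]
finger_gap: 53.7
finger_force: 20.0
```

Emit:
{"fn": "carry_out", "kwargs": {
  "slide": [
    [0, 0, 0],
    [0, 0, 0],
    [0, 0, 0],
    [0, 0, 0],
    [0, 0, 0],
    [0, 0, 0],
    [0, 0, 0],
    [0, 0, 0],
    [0, 0, 0],
    [0, 0, 0]
  ],
  "dr": [
    [0, 0, 0.014],
    [0, 0, 0.028],
    [0, 0, 0.042],
    [0, 0, 0.056],
    [0, 0, 0.07],
    [0, 0, 0.084],
    [0, 0, 0.098],
    [0, 0, 0.112],
    [0, 0, 0.125],
    [0, 0, 0.125]
  ],
  "gripper": [50, 50, 50, 50, 50, 50, 50, 50, 50, 50]
}}

```text
clock: 4.78
eef_pos: [570.4, -242.0, 178.0]
eef_rot: [3.139, 0.001, 1.874]
wrist_force: [6.1, 0.4, -0.7]
finger_gap: 53.6
finger_force: 20.0
```

Emit:
{"fn": "carry_out", "kwargs": {
  "slide": [
    [0, 0, 0.01],
    [0, 0, 0.02],
    [0, 0, 0.03],
    [0, 0, 0.04],
    [0, 0, 0.05],
    [0, 0, 0.06],
    [0, 0, 0.06]
  ],
  "dr": [
    [0, 0, 0],
    [0, 0, 0],
    [0, 0, 0],
    [0, 0, 0],
    [0, 0, 0],
    [0, 0, 0],
    [0, 0, 0]
  ],
  "gripper": [50, 50, 50, 50, 50, 50, 50]
}}

```text
clock: 5.37
eef_pos: [569.6, -242.1, 193.0]
eef_rot: [3.142, 0.0, 1.868]
wrist_force: [0.6, 0.2, 0.2]
finger_gap: 53.3
finger_force: 20.0
```

Emit:
{"fn": "carry_out", "kwargs": {
  "slide": [
    [0, 0, 0.05],
    [0, 0, 0.1],
    [0, 0, 0.2],
    [0, 0, 0.3],
    [0, 0, 0.4],
    [0, 0, 0.5],
    [0, 0, 0.55],
    [0, 0, 0.6],
    [0, 0, 0.6]
  ],
  "dr": [
    [0, 0, 0],
    [0, 0, 0],
    [0, 0, 0],
    [0, 0, 0],
    [0, 0, 0],
    [0, 0, 0],
    [0, 0, 0],
    [0, 0, 0],
    [0, 0, 0]
  ],
  "gripper": [50, 50, 50, 50, 50, 50, 50, 50, 50]
}}

```text
clock: 6.12
eef_pos: [569.7, -242.1, 346.9]
eef_rot: [3.138, 0.004, 1.868]
wrist_force: [-0.1, -0.2, -0.3]
finger_gap: 53.5
finger_force: 20.0
```

```bash
python3 - <<'E'
from h import *
s=camera("scene")[:,:,::-1]
cv2.imwrite("pics/lift.png",cv2.resize(s[60:240,130:350],None,fx=3,fy=3,interpolation=2));st=read_state();print(st["eef_pos"],st["wrist_force"],st["finger_gap"])
E
```

```text
[ 569.6071208  -242.05752281  344.80758236] [-0.98682641 -1.37250661 -2.03375123] 53.69302404412033
```

View pics/lift.png

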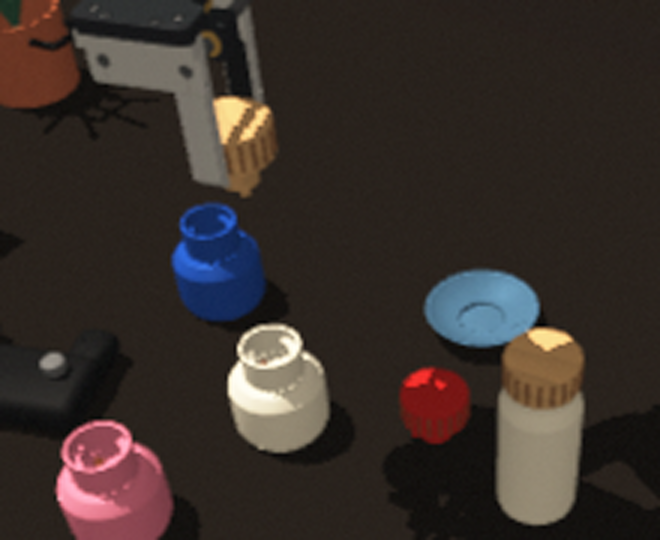

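The lid hangs level between the fingers at crop (243,130), plug visible below it. The squat jar at (278,390) is open, and the tall jar is untouched. Carrying it to the tray.

Emit:
{"fn": "carry_out", "kwargs": {
  "slide": [
    [-0.02, 0.1, 0],
    [-0.04, 0.22, 0],
    [-0.06, 0.34, 0],
    [-0.08, 0.46, 0],
    [-0.1, 0.58, 0],
    [-0.12, 0.7, 0],
    [-0.14, 0.82, 0],
    [-0.17, 0.96, 0],
    [-0.17, 0.96, 0]
  ],
  "dr": [
    [0, 0, 0],
    [0, 0, 0],
    [0, 0, 0],
    [0, 0, 0],
    [0, 0, 0],
    [0, 0, 0],
    [0, 0, 0],
    [0, 0, 0],
    [0, 0, 0]
  ],
  "gripper": [50, 50, 50, 50, 50, 50, 50, 50, 50]
}}

```text
clock: 6.92
eef_pos: [525.9, 2.3, 342.4]
eef_rot: [-3.141, -0.001, 1.872]
wrist_force: [0.8, -0.5, 0.4]
finger_gap: 53.9
finger_force: 20.0
```

Emit:
{"fn": "carry_out", "kwargs": {
  "slide": [
    [-0.02, 0.1, 0],
    [-0.04, 0.22, 0],
    [-0.06, 0.34, 0],
    [-0.08, 0.46, 0],
    [-0.1, 0.58, 0],
    [-0.12, 0.7, 0],
    [-0.14, 0.82, 0],
    [-0.17, 0.9, 0],
    [-0.17, 0.96, 0],
    [-0.17, 0.96, 0]
  ],
  "dr": [
    [0, 0, 0],
    [0, 0, 0],
    [0, 0, 0],
    [0, 0, 0],
    [0, 0, 0],
    [0, 0, 0],
    [0, 0, 0],
    [0, 0, 0],
    [0, 0, 0],
    [0, 0, 0]
  ],
  "gripper": [50, 50, 50, 50, 50, 50, 50, 50, 50, 50]
}}

```text
clock: 7.75
eef_pos: [484.0, 239.9, 342.0]
eef_rot: [-3.141, -0.0, 1.871]
wrist_force: [0.1, -0.3, -1.4]
finger_gap: 53.6
finger_force: 20.0
```

Emit:
{"fn": "carry_out", "kwargs": {
  "slide": [
    [0, 0, -0.1],
    [0, 0, -0.22],
    [0, 0, -0.35],
    [0, 0, -0.48],
    [0, 0, -0.6],
    [0, 0, -0.7],
    [0, 0, -0.78],
    [0, 0, -0.84],
    [0, 0, -0.87],
    [0, 0, -0.87]
  ],
  "dr": [
    [0, 0, 0],
    [0, 0, 0],
    [0, 0, 0],
    [0, 0, 0],
    [0, 0, 0],
    [0, 0, 0],
    [0, 0, 0],
    [0, 0, 0],
    [0, 0, 0],
    [0, 0, 0]
  ],
  "gripper": [50, 50, 50, 50, 50, 50, 50, 50, 50, 50]
}}

```text
clock: 8.58
eef_pos: [484.2, 237.1, 123.6]
eef_rot: [-3.139, 0.0, 1.868]
wrist_force: [-0.4, -0.2, -1.2]
finger_gap: 53.5
finger_force: 20.0
```

Emit:
{"fn": "carry_out", "kwargs": {
  "slide": [
    [0, 0, -0.006],
    [0, 0, -0.012],
    [0, 0, -0.016],
    [0, 0, -0.02],
    [0, 0, -0.022],
    [0, 0, -0.022],
    [0, 0, -0.022]
  ],
  "dr": [
    [0, 0, 0],
    [0, 0, 0],
    [0, 0, 0],
    [0, 0, 0],
    [0, 0, 0],
    [0, 0, 0],
    [0, 0, 0]
  ],
  "gripper": [50, 50, 50, 50, 50, 50, 50]
}}

```text
clock: 9.17
eef_pos: [484.6, 238.0, 119.8]
eef_rot: [3.141, 0.0, 1.868]
wrist_force: [0.8, 0.5, -0.6]
finger_gap: 53.5
finger_force: 20.0
```

Not in contact yet; lowering by 0.75 mm at a time.

Emit:
{"fn": "carry_out", "kwargs": {
  "slide": [
    [0, 0, -0.003],
    [0, 0, -0.003],
    [0, 0, -0.003]
  ],
  "dr": [
    [0, 0, 0],
    [0, 0, 0],
    [0, 0, 0]
  ],
  "gripper": [50, 50, 50]
}}

```text
clock: 9.42
eef_pos: [484.6, 238.0, 118.9]
eef_rot: [-3.142, 0.0, 1.868]
wrist_force: [1.1, -0.5, -0.4]
finger_gap: 53.2
finger_force: 20.0
```

Emit:
{"fn": "carry_out", "kwargs": {
  "slide": [
    [0, 0, -0.003],
    [0, 0, -0.003],
    [0, 0, -0.003]
  ],
  "dr": [
    [0, 0, 0],
    [0, 0, 0],
    [0, 0, 0]
  ],
  "gripper": [50, 50, 50]
}}

```text
clock: 9.67
eef_pos: [484.6, 238.0, 118.6]
eef_rot: [3.141, -0.0, 1.868]
wrist_force: [-2.4, -0.7, 7.0]
finger_gap: 53.5
finger_force: 20.0
```

Contact at 7 N. Releasing, then straight up.

Emit:
{"fn": "carry_out", "kwargs": {
  "slide": [
    [0, 0, 0],
    [0, 0, 0],
    [0, 0, 0],
    [0, 0, 0],
    [0, 0, 0],
    [0, 0, 0],
    [0, 0, 0],
    [0, 0, 0],
    [0, 0, 0],
    [0, 0, 0]
  ],
  "dr": [
    [0, 0, 0],
    [0, 0, 0],
    [0, 0, 0],
    [0, 0, 0],
    [0, 0, 0],
    [0, 0, 0],
    [0, 0, 0],
    [0, 0, 0],
    [0, 0, 0],
    [0, 0, 0]
  ],
  "gripper": [62, 66, 70, 76, 82, 88, 92, 94, 94, 94]
}}

```text
clock: 10.5
eef_pos: [484.6, 238.0, 118.1]
eef_rot: [-3.142, -0.0, 1.868]
wrist_force: [0.1, -0.5, -0.0]
finger_gap: 88.3
finger_force: 0.0
```

Emit:
{"fn": "carry_out", "kwargs": {
  "slide": [
    [0, 0, 0.04],
    [0, 0, 0.1],
    [0, 0, 0.2],
    [0, 0, 0.3],
    [0, 0, 0.45],
    [0, 0, 0.6],
    [0, 0, 0.75],
    [0, 0, 0.85],
    [0, 0, 0.85]
  ],
  "dr": [
    [0, 0, 0],
    [0, 0, 0],
    [0, 0, 0],
    [0, 0, 0],
    [0, 0, 0],
    [0, 0, 0],
    [0, 0, 0],
    [0, 0, 0],
    [0, 0, 0]
  ],
  "gripper": [94, 94, 94, 94, 94, 94, 94, 94, 94]
}}

```text
clock: 11.25
eef_pos: [485.1, 238.2, 337.2]
eef_rot: [3.132, -0.001, 1.868]
wrist_force: [0.5, -0.7, 1.5]
finger_gap: 88.5
finger_force: 0.0
```

```bash
python3 - <<'E'
from h import *
s=camera("scene")[:,:,::-1]
cv2.imwrite("pics/end.png",s);st=read_state();print(st["eef_pos"],st["wrist_force"],st["finger_gap"],proj("scene",[484.6,238,39]))
E
```

```text
[484.77511607 238.08023794 333.95010272] [ 0.36573388 -0.31213389 -1.90499415] 88.32726162666572 [[432.76601645 247.70248463]]
```

View pics/end.png

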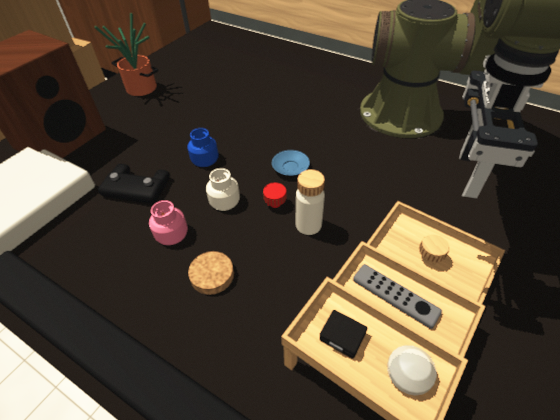

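The lid stands upright at (434,247), as predicted, in the empty front tray. The squat jar at (222,190) is open, the tall jar (310,203) is shut and in place, and the gripper is clear. Handing in.

```bash
python3 -c "
from cell import *
print(sign_off())"
```

```text
the job is handed in; nothing more can be done
None
```

The squat jar is open and its oak lid stands right side up in the empty front tray, released; the tall jar is still shut where it stood, and the job was handed in at about 11 s.

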